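# Sort the sample tubes into their colour-coded stands

## Task

Put each of the four tall sample tubes upright into the stand of its own cap's colour, fully down on the socket's floor: the red one is urgent, so put it in first, the others in any order. Lower each tube into its stand rather than dropping it, and leave the two short wide pots where they stand.

Things in the scene. Friction and masses are not known exactly. Their poses are not given: they have to be found in the camera images.
- tube_red: Tall slim closed sample tube with a red screw cap: white round body 28 mm in diameter with a paper label, cap 30 mm in diameter and 26 mm tall, 95 mm tall in all, about 45 g, loose, standing upright on the bench. Origin: centre of its underside; z points up along the tube. Grip it across the cap.
- tube_yellow: Tall slim closed sample tube with a yellow screw cap: white round body 28 mm in diameter with a paper label, cap 30 mm in diameter and 26 mm tall, 95 mm tall in all, about 45 g, loose, standing upright on the bench. Origin: centre of its underside; z points up along the tube. Grip it across the cap.
- tube_green: Tall slim closed sample tube with a green screw cap: white round body 28 mm in diameter with a paper label, cap 30 mm in diameter and 26 mm tall, 95 mm tall in all, about 45 g, loose, standing upright on the bench. Origin: centre of its underside; z points up along the tube. Grip it across the cap.
- tube_blue: Tall slim closed sample tube with a blue screw cap: white round body 28 mm in diameter with a paper label, cap 30 mm in diameter and 26 mm tall, 95 mm tall in all, about 45 g, loose, standing upright on the bench. Origin: centre of its underside; z points up along the tube. Grip it across the cap.
- stand_red: Empty red plastic tube stand fixed to the bench: a square block 60 x 60 mm and 26 mm tall, with one square socket open at the top, 44 mm wide (walls 8 mm thick), whose floor is 6 mm above the bench. Origin: centre of its underside, on the socket's axis; z up, x and y along its sides. It stands turned at most 35 degrees from square to the robot.
- stand_yellow: Empty yellow plastic tube stand fixed to the bench: a square block 60 x 60 mm and 26 mm tall, with one square socket open at the top, 44 mm wide (walls 8 mm thick), whose floor is 6 mm above the bench. Origin: centre of its underside, on the socket's axis; z up, x and y along its sides. It stands turned at most 35 degrees from square to the robot.
- stand_green: Empty green plastic tube stand fixed to the bench: a square block 60 x 60 mm and 26 mm tall, with one square socket open at the top, 44 mm wide (walls 8 mm thick), whose floor is 6 mm above the bench. Origin: centre of its underside, on the socket's axis; z up, x and y along its sides. It stands turned at most 35 degrees from square to the robot.
- stand_blue: Empty blue plastic tube stand fixed to the bench: a square block 60 x 60 mm and 26 mm tall, with one square socket open at the top, 44 mm wide (walls 8 mm thick), whose floor is 6 mm above the bench. Origin: centre of its underside, on the socket's axis; z up, x and y along its sides. It stands turned at most 35 degrees from square to the robot.
- pot_red: Short wide sample pot with a red cap: white body 46 mm in diameter, cap 50 mm in diameter, 48 mm tall in all, about 90 g, loose, upright on the bench. Not a tube; to be left where it stands. Origin: centre of its underside; z up.
- pot_blue: Short wide sample pot with a blue cap: white body 46 mm in diameter, cap 50 mm in diameter, 48 mm tall in all, about 90 g, loose, upright on the bench. Not a tube; to be left where it stands. Origin: centre of its underside; z up.
There are look-alikes about, which are no part of the job. Leave any black or orange look-alike of the tube_red alone. What is shaped like the tube_yellow but purple is not meant.

How it is judged:
On the way, in this order (a step that is already met when the one before it is completed fails the run):
1. the red tube stands in the red stand before any other tube is in its own stand (horizontal distance between tube_red and stand_red below 0.013 m and z of tube_red in the frame of stand_red between 0.003 and 0.01 m and angle between tube_red's own z axis and vertical below 0.1 rad and horizontal distance between tube_yellow and stand_yellow above 0.03 m and horizontal distance between tube_green and stand_green above 0.03 m and horizontal distance between tube_blue and stand_blue above 0.03 m), for 0.2 s.
2. all four tubes stand in the stands of their own colours (horizontal distance between tube_red and stand_red below 0.013 m and z of tube_red in the frame of stand_red between 0.003 and 0.01 m and angle between each of tube_red, tube_yellow, tube_green, tube_blue's own z axis and vertical below 0.1 rad and horizontal distance between tube_yellow and stand_yellow below 0.013 m and z of tube_yellow in the frame of stand_yellow between 0.003 and 0.01 m and horizontal distance between tube_green and stand_green below 0.013 m and z of tube_green in the frame of stand_green between 0.003 and 0.01 m and horizontal distance between tube_blue and stand_blue below 0.013 m and z of tube_blue in the frame of stand_blue between 0.003 and 0.01 m), for 0.2 s.
At the end, for the whole second after the job is handed in: Each tube stands at rest in the stand of its cap's colour: within 13 mm of the socket's axis, its underside on the socket's floor (3 to 10 mm above the stand's underside), less than 0.1 rad off vertical; both pots are upright (0.1 rad) and within 20 mm of where they began (all of step 2 and linear speed of each of tube_red, tube_yellow, tube_green, tube_blue below 0.02 m/s and distance of each of pot_red, pot_blue from where it was at the start of the episode below 0.02 m and angle between each of pot_red, pot_blue's own z axis and vertical below 0.1 rad); the robot touches nothing.
It fails at once if a tube is dropped into its stand (it moves faster than 0.5 m/s inside the socket) ((horizontal distance between tube_red and stand_red below 0.02 m and z of tube_red in the frame of stand_red below 0.024 m and linear speed of tube_red above 0.5 m/s) or (horizontal distance between tube_yellow and stand_yellow below 0.02 m and z of tube_yellow in the frame of stand_yellow below 0.024 m and linear speed of tube_yellow above 0.5 m/s) or (horizontal distance between tube_green and stand_green below 0.02 m and z of tube_green in the frame of stand_green below 0.024 m and linear speed of tube_green above 0.5 m/s) or (horizontal distance between tube_blue and stand_blue below 0.02 m and z of tube_blue in the frame of stand_blue below 0.024 m and linear speed of tube_blue above 0.5 m/s)).
It fails at once if a pot is shifted by more than 20 mm (distance of any of pot_red, pot_blue from where it was at the start of the episode above 0.02 m).
It also fails if it takes over 106 s, if anything falls off the work surface, if the arm or the gripper's body presses on something with over 40 N, if the wrist force passes 120 N, or if a joint passes its speed limit or range.

## Robot

A 6-joint arm with a two-finger parallel gripper is mounted at the origin on the work surface. World frame = base frame: x ahead of the robot, y to its left, z up, the work surface at z = 0. Lengths are in m, angles in rad, forces in N, time in s.
With the tool pointing down it reaches from about 0.4 to 0.825 m from the base axis. Payload 7 kg.
Tool frame: the origin (TCP) lies midway between the tips of the shut fingers; the grasp point (between the pads) lies 19 mm behind it; z points along the fingers, y is the line along which they close (so a half turn about z gives the same grasp; the last joint's range is limited). The gripper opens to 88 mm and grips with 3 to 60 N. Pads are 19 mm wide; open, the fingers measure 130 mm over their backs; the gripper's body (78 mm by 193 mm) begins 47 mm behind the grasp point.
Start: joints at [-0.921, 0.359, 0.012, 0, -1.224, -0.288], TCP at [0.239, -0.631, 0.227] pointing down, gripper open.
Joint ranges: [-3.07, 3.07], [-1.43, 2.12], [-1.02, 1.25], [-3.03, 1.67], [-3.05, -0], [-3.03, 3.03]. Speed limits (rad/s): [2.39, 2.39, 3.01, 3.14, 3.14, 3.14].

## Interface

Orientations are given as [roll, pitch, yaw] about the fixed x, y, z axes, in that order (R = Rz(yaw) Ry(pitch) Rx(roll)).
In Python, from station import get_state, grab_frame, calibration, job_done, boxes_of, regions_of, spot_point gives the robot as it stands. The module is installed in compiled form; this text tells all that it offers.
- The arm moves only by the tool arm_command, never from a script. Its argument "commands" is a list of rows, each an object of numbers: "tx", "ty", "tz": the shift along the tool's x, y, z each as a share of 25 cm, from -1 to 1; "twist": the turn about the tool's z as a share of 180 degrees, from -1 to 1. A call has exactly 8 rows; each row is the pose to reach, as a shift and turn from the pose commanded when the call began, along the tool's axes at that moment, turning the shorter way round; what a row does not reach only later rows make up. A row lasts 1/12 s, in which the tool goes at most 41.7 mm and 7.16 degrees, less where a joint would pass 70% of its speed; a pose out of reach is approached as far as the arm can. A call with a number of a shift or a turn outside -1 to 1 is refused whole. A call with a gripper value outside its range is refused whole. "claw" is the opening, from 0 (shut) to 1 (fully open), set as the call begins (left out, the last holds). The fingers move at their own pace and stop on an object; "grip_force" is the grip in N (left out, the last holds). Time passes only in rows, so rows that repeat a pose let the fingers close, or fill a call up. It gives the time, the measured TCP pose, the force, the opening and the grip force at its end, in the units of the state.
- get_state(): the state, without advancing time (a new reading comes with each control period).
- grab_frame(name): name is "scene" or "top" or "wrist"; returns the picture (400x640x3 uint8, red, green, blue); there is no depth.
- calibration(name): a dict with "camera_matrix" (3x3 intrinsics, pixels), "k1" (the pictures are not rectified: a ray, as slopes to the right and down, at radius r is drawn at 1 + k1 r^2 times it, then the intrinsics apply), "extrinsics" (4x4, takes a point from camera to world coordinates). Camera axes: x right, y down, z forward; pixel columns grow to the right and rows downward; lengths in m; the calibration is good to about 2 mm. A picture is of the moment at which its call begins: read the wrist's pose just before it. calibration takes no time and is no camera call; for the wrist camera it gives the pose at the moment of the call.
- job_done(): hands the job in; it is judged then, once.
Trained networks look in the newest picture that a camera, given by its name, has taken for a name from the list of things; names that differ only in an ending like _2 or _b are one class to them, and where a whole thing is asked for, a point or a joint stands for the part that bears it (a point fixed in the world has none). Each returns a list of dicts, best first, with "score" (0 to 1); they miss things now and then, are a little off and sometimes report something else, mostly with a low value. They report only what shows in the picture. A call takes as long as a camera call. They do not tell look-alikes from the thing itself.
- boxes_of(query, camera): "rect" ([left, top, right, bottom] in pixels, round what is visible of it).
- regions_of(query, camera): "region" (400x640 bool, what is visible of it) and "rect" ([left, top, right, bottom] in pixels, round what is visible of it).
- spot_point(query, camera): "uv" ([column, row] in pixels: a listed point, or the origin of a listed thing).
The state is a dict: "t": time; "q": joint angles; "qd": joint speeds; "joint_efforts": joint torques, N m; "eef_pos": TCP position; "ee_rot": TCP orientation; "force": force on the tool from outside, world axes, zero at the start; "moment": the same for the moment, N m; "width": finger opening in m; "gripper_force": force on a finger pad.
Only numpy, scipy, OpenCV 4.12 (cv2) and the standard library are available. Lean on these libraries where they do the work, as an engineer would, in place of code of your own. Each camera call takes 0.05 s, during which the arm holds its last target. There are 200 camera calls.

## Working session

There is one attempt and no reset: what is moved stays moved. The work goes in short steps, Python scripts to look and compute and a tool call to move; the robot and the scene stay as the last step left them, time stands still between calls to the robot, and variables do not carry over. Pictures are saved under pics/ and viewed, at most 14 in all, crops included, and the job is handed in when it is done.

Besides the shell and the picture viewer there is one more tool, called after "Request:" as name([rows], argument=value, ...), one row to a line, values as JSON. arm_command: Moves the arm, as the interface text tells. Shift numbers are shares of 25 cm and turn numbers shares of 180 degrees, none past 1 either way. Its arguments: {"type":"object","properties":{"commands":{"type":"array"},"claw":{"type":"number"},"grip_force":{"type":"number"}},"required":["commands"]}

```bash
mkdir -p pics
cat > h.py <<'E'
import numpy as np, cv2
from station import *
def save(n,im): cv2.imwrite('pics/'+n+'.png',im[...,::-1])
def ray(c,uv):
    K=np.array(c["camera_matrix"],float);k=c["k1"];E=np.array(c["extrinsics"])
    d=np.linalg.solve(K,[uv[0],uv[1],1])[:2];p=d.copy()
    for _ in range(20): p=d/(1+k*(p@p))
    return E[:3,3],E[:3,:3]@np.array([p[0],p[1],1])
def atz(c,uv,z):
    o,d=ray(c,uv); return o+d*(z-o[2])/d[2]
def proj(c,P):
    E=np.array(c["extrinsics"]);K=np.array(c["camera_matrix"],float)
    p=E[:3,:3].T@(np.array(P)-E[:3,3]);p=p[:2]/p[2];p=p*(1+c["k1"]*(p@p))
    return K[:2,:2]@p+K[:2,2]
E
python3 - <<'E'
from h import *
for n in("top","scene"):
    im=grab_frame(n);save(n+'0',im);c=calibration(n);print(n,np.round(c["extrinsics"],3).tolist(),c["camera_matrix"],c["k1"])
print(get_state())
E
```

```text
top [[0.028, -0.997, 0.077, 0.45], [-0.999, -0.029, -0.016, -0.002], [0.018, -0.076, -0.997, 1.027], [0.0, 0.0, 0.0, 1.0]] [[379.34398268   0.         315.623577  ]
 [  0.         379.34398268 197.16217504]
 [  0.           0.           1.        ]] -0.01575231562451246
scene [[0.118, 0.792, -0.599, 1.393], [0.993, -0.09, 0.078, -0.101], [0.008, -0.604, -0.797, 1.225], [0.0, 0.0, 0.0, 1.0]] [[510.27229544   0.         325.34436796]
 [  0.         510.27229544 194.37130026]
 [  0.           0.           1.        ]] -0.011258113893503731
{'t': 0.1, 'q': array([-9.20903347e-01,  3.59301585e-01,  1.11641860e-02, -2.62961545e-04,
       -1.22409026e+00, -2.88066709e-01]), 'qd': array([ 0.00122578,  0.00037982,  0.00146731,  0.00167159, -0.00104797,
       -0.00059055]), 'joint_efforts': array([-1.51843884e-03, -5.84162557e+01,  2.93753690e+01,  7.01556444e+00,
        1.01882775e-02, -4.59843875e-05]), 'eef_pos': array([ 0.2387315 , -0.63092295,  0.2257394 ]), 'ee_rot': array([ 3.14015006e+00, -1.69642785e-04, -2.77985579e+00]), 'force': array([-0.14034106,  0.61276698,  0.29277798]), 'moment': array([-0.02232693, -0.00066101, -0.01359793]), 'gripper_force': 0.0, 'width': 0.08757400807373675}
```

View pics/top0.png

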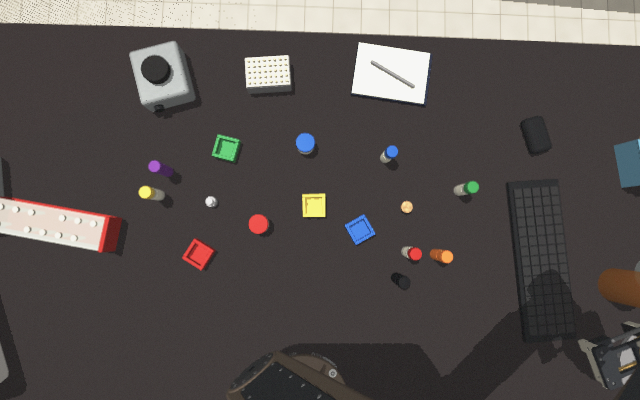

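View pics/scene0.png

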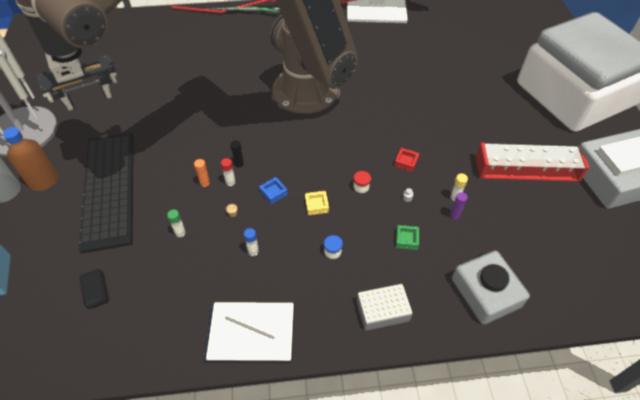

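Candidates in the top view:
- **Red:** the tube is at (415,254). It could be confused with pot_red (258,224, short), orange (445,257), black (402,281), the red stand (199,254) and the rack (60,225).
- **Yellow:** the tube is at (146,192), with a purple look-alike at (155,167).
- **Blue:** the tube is at (392,152), with the pot at (305,143).
- **Green:** the tube is at (473,187).

Next I'll measure these and check the red one in a close crop.

```bash
cat > m.py <<'E'
from h import *
im=grab_frame("top");c=calibration("top")
hsv=cv2.cvtColor(im,cv2.COLOR_RGB2HSV)
def mask(near,hues,r):
    m=np.zeros(hsv.shape[:2],np.uint8)
    for a,b in hues: m|=cv2.inRange(hsv,(a,110,60),(b,255,255))
    w=np.zeros_like(m);cv2.circle(w,near,r,255,-1);return m&w
H={'red':[(0,6),(172,179)],'yellow':[(22,34)],'green':[(45,85)],'blue':[(100,125)]}
T={'red':(415,254),'yellow':(146,192),'green':(473,187),'blue':(392,152)}
S={'red':(199,254),'yellow':(314,206),'green':(226,148),'blue':(360,229)}
for k in T:
    m=mask(T[k],H[k],13); cs=max(cv2.findContours(m,0,2)[0],key=cv2.contourArea)
    # cap: centre by matching projected cap silhouette centroid at its mid height
    (u,v),r=cv2.minEnclosingCircle(cs); M=cv2.moments(m,True);u,v=M['m10']/M['m00'],M['m01']/M['m00']
    p=atz(c,(u,v),.088); print('tube',k,M['m00'],np.round((u,v),1),np.round(p,4))
    m=mask(S[k],H[k],26); pts=cv2.findNonZero(m); R=cv2.minAreaRect(pts)
    q=np.array([atz(c,b,.026)[:2] for b in cv2.boxPoints(R)]); e=[np.linalg.norm(q[i]-q[i-1]) for i in range(4)]
    a=np.degrees(np.arctan2(*(q[1]-q[0])[::-1]))
    print('stand',k,np.round(q.mean(0),4),np.round(e,3),round(a%90,1))
E
python3 m.py
python3 - <<'E'
from h import *
im=grab_frame("scene");save('crop1',cv2.resize(im[120:270,140:340],None,fx=4,fy=4))
for n in ("tube_red","stand_red"):
  for cam in ("top",):
    grab_frame(cam)
    for d in spot_point(n,cam): print(n,d,np.round(atz(calibration(cam),d["uv"],0),4))
E
```

```text
tube red 158.0 [414.6 253.4] [ 0.3907 -0.2645  0.088 ]
stand red [0.3707 0.285 ] [0.066 0.066 0.067 0.066] 60.0
tube yellow 173.0 [145.9 192.1] [0.5233 0.4041 0.088 ]
stand yellow [ 0.5081 -0.0121] [0.061 0.061 0.061 0.061] 1.7
tube green 146.0 [471.1 186.9] [ 0.5601 -0.4062  0.088 ]
stand green [0.6524 0.226 ] [0.066 0.062 0.066 0.062] 79.7
tube blue 142.0 [391.1 151.4] [ 0.6439 -0.203   0.088 ]
stand blue [ 0.4466 -0.135 ] [0.063 0.063 0.063 0.063] 31.2
tube_red {'uv': [394.2, 278.8], 'score': 0.68} [ 0.316  -0.2347  0.    ]
tube_red {'uv': [434.6, 254.2], 'score': 0.68} [ 0.3843 -0.3437  0.    ]
tube_red {'uv': [408.3, 251.4], 'score': 0.45} [ 0.39  -0.272  0.   ]
stand_red {'uv': [197.5, 253.6], 'score': 0.9} [0.369  0.2943 0.    ]
stand_red {'uv': [360.7, 232.7], 'score': 0.63} [ 0.4369 -0.1421  0.    ]
stand_red {'uv': [314.0, 202.9], 'score': 0.17} [ 0.5139 -0.0136  0.    ]
```

View pics/crop1.png

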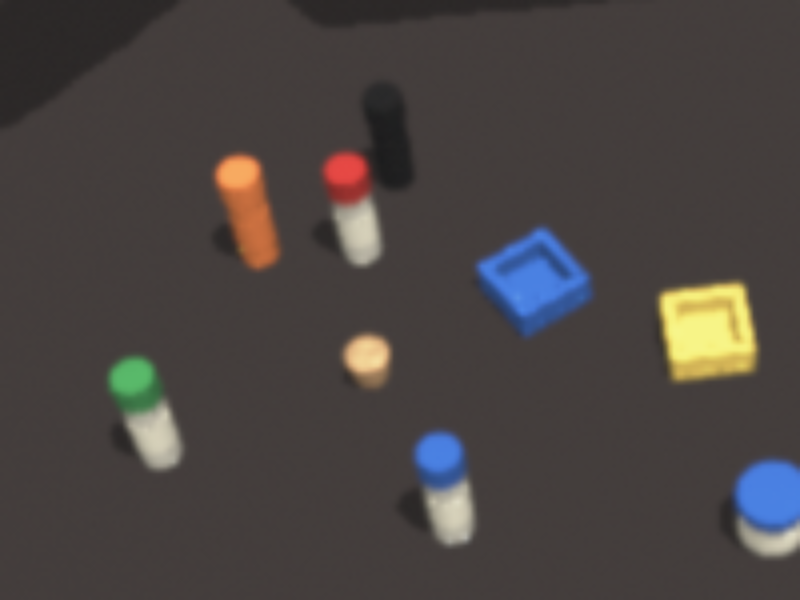

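The crop shows the red-capped white-bodied tube, between the orange one (240,170 in the crop) and the black one (385,100). That is the right target, so I'm moving towards it.

```bash
cat > plan.py <<'E'
import sys
from h import *
# usage: plan.py x y z [twist deg of tool-y line, world]
s=get_state(); r,p,y=s["ee_rot"]
a=list(map(float,sys.argv[1:])); d=np.array(a[:3])-s["eef_pos"]
from scipy.spatial.transform import Rotation as Ro
t=Ro.from_euler('xyz',s["ee_rot"]).as_matrix().T@d/.25
print('t',round(s["t"],2),'pos',np.round(s["eef_pos"],4),'yline',round(np.degrees(y)-90,1)%180,'q6',round(s["q"][5],2),'w',round(s["width"],4))
print('shares',np.round(t,3),'dist rows',round(np.linalg.norm(d)/.0417,1), 'twist', None if len(a)<4 else round(-(((a[3]-(np.degrees(y)-90)+90)%180)-90)/180,3))
E
echo ok
```

```text
ok
```

Request:
arm_command([
  {"tx":-0.12,"ty":0.12,"tz":0,"twist":-0.02},
  {"tx":-0.23,"ty":0.24,"tz":0,"twist":-0.04},
  {"tx":-0.34,"ty":0.36,"tz":0,"twist":-0.06},
  {"tx":-0.45,"ty":0.48,"tz":0,"twist":-0.06},
  {"tx":-0.57,"ty":0.61,"tz":0,"twist":-0.06},
  {"tx":-0.69,"ty":0.73,"tz":0,"twist":-0.06},
  {"tx":-0.8,"ty":0.85,"tz":0,"twist":-0.06},
  {"tx":-0.9,"ty":0.95,"tz":0,"twist":-0.06},
], claw=0.7, grip_force=15)

```text
t: 1.07
eef_pos: [0.3655, -0.3274, 0.2269]
ee_rot: [-3.141, 0.001, -2.591]
force: [0.2, -0.1, 0.4]
width: 0.0612
gripper_force: 0.0
```

```bash
python3 plan.py 0.391 -0.265 0.226 121
python3 - <<'E'
from h import *
c=calibration("wrist");im=grab_frame("wrist");save('w1',im);print(np.round(c["extrinsics"],3).tolist(),np.round(c["camera_matrix"],1).tolist(),c["k1"]);print(proj(c,[.391,-.265,.095]))
E
```

```text
t 1.07 pos [ 0.3655 -0.3274  0.2269] yline 121.5 q6 -0.69 w 0.0612
shares [-0.217  0.16   0.004] dist rows 1.6 twist 0.003
[[-0.522, 0.819, 0.239, 0.301], [0.853, 0.501, 0.145, -0.367], [-0.001, 0.28, -0.96, 0.384], [0.0, 0.0, 0.0, 1.0]] [[347.3, 0.0, 316.8], [0.0, 347.3, 201.7], [0.0, 0.0, 1.0]] -0.0012522921591156082
[360.84877057 250.69274586]
```

View pics/w1.png

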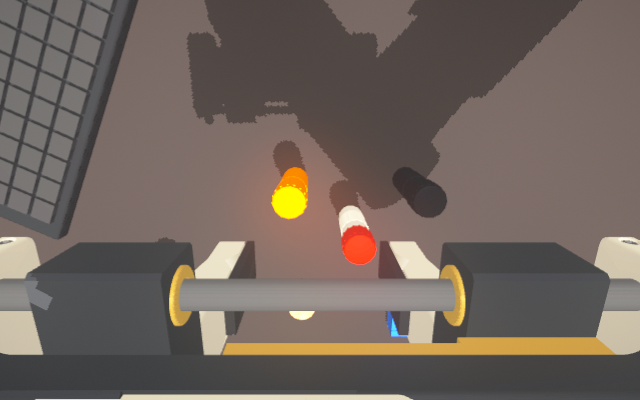

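The wrist view shows the red cap at (358,245), with orange at (290,200) and black at (428,200). I'll refine the position from this view.

```bash
cat > w.py <<'E'
import sys
from h import *
# w.py colour x y z_guess [cap|stand] : refine from wrist near prediction
k,x,y,kind=sys.argv[1],float(sys.argv[2]),float(sys.argv[3]),sys.argv[4]
H={'red':[(0,6),(172,179)],'yellow':[(22,34)],'green':[(45,85)],'blue':[(100,125)]}[k]
cam=sys.argv[5] if len(sys.argv)>5 else "wrist"
z=.092 if kind=='cap' else .026
c=calibration(cam);im=grab_frame(cam);hsv=cv2.cvtColor(im,cv2.COLOR_RGB2HSV)
m=np.zeros(hsv.shape[:2],np.uint8)
for a,b in H: m|=cv2.inRange(hsv,(a,110,60),(b,255,255))
pr=proj(c,[x,y,z]);sc=np.linalg.norm(proj(c,[x+.01,y,z])-pr)/.01
n,l,st,ce=cv2.connectedComponentsWithStats(m)
ok=[i for i in range(1,n) if st[i,4]>40]
i=min(ok,key=lambda i:np.linalg.norm(ce[i]-pr)); mm=(l==i).astype(np.uint8)
print('pred',pr.round(1),'blob',ce[i].round(1),st[i])
if kind=='cap':
    # fit: projected cap cylinder silhouette vs mask, centroid matching
    p=np.array([x,y])
    for _ in range(6):
        t=np.linspace(0,6.28,40)
        P=np.array([proj(c,[p[0]+.015*np.cos(a),p[1]+.015*np.sin(a),h]) for a in t for h in (.069,.095)],np.float32)
        h=cv2.convexHull(P);M=cv2.moments(h);g=np.array([M['m10']/M['m00'],M['m01']/M['m00']])
        p=p+(atz(c,ce[i],.085)-atz(c,g,.085))[:2]
    print('cap',p.round(4),'area ratio',round(M['m00']/st[i,4],2))
else:
    # fit block silhouette IoU
    from scipy.optimize import minimize
    hull=cv2.convexHull(cv2.findNonZero(mm));t=np.zeros_like(mm);cv2.fillConvexPoly(t,hull,1)
    S=8
    def f(v):
        P=[]
        for j in range(4):
            a=v[2]+np.pi/4+j*np.pi/2;q=v[:2]/100+.03*2**.5*np.array([np.cos(a),np.sin(a)])
            P+=[proj(c,[*q,0]),proj(c,[*q,.026])]
        h=cv2.convexHull(np.array(P,np.float32));r=np.zeros_like(mm);cv2.fillConvexPoly(r,(h*S).astype(np.int32),1,shift=3)
        return (r!=t).sum()/t.sum()
    best=min((minimize(f,[x*100,y*100,a],method='Nelder-Mead',options=dict(initial_simplex=[[x*100,y*100,a],[x*100+.6,y*100,a],[x*100,y*100+.6,a],[x*100,y*100,a+.2]])) for a in (-.5,-.2,.2,.5)),key=lambda r:r.fun)
    print('stand',(best.x[:2]/100).round(4),round(np.degrees(best.x[2]),1),'err',round(best.fun,3))
E
python3 w.py red .391 -.265 cap; python3 w.py red .391 -.265 cap top
for a in "red .37 .288" "yellow .508 -.012" "green .653 .229" "blue .446 -.136"; do python3 w.py $a stand top; done
```

```text
pred [358.  245.1] blob [355.9 240.8] [ 338  221   37   40 1126]
cap [ 0.3909 -0.2663] area ratio 0.98
pred [415.2 253.4] blob [257.9 223.6] [248 214  21  20 327]
cap [0.4535 0.1248] area ratio 0.4
pred [197. 254.] blob [198.2 253.8] [182 238  34  33 644]
stand [0.3693 0.2877] -29.6 err 0.013
pred [313.5 204.5] blob [313.6 204.7] [302 193  24  25 567]
stand [ 0.5078 -0.0125] 3.3 err 0.024
pred [224.6 147.6] blob [225.7 147.9] [212 135  28  27 554]
stand [0.6544 0.2286] -11.1 err 0.049
pred [359.8 229.3] blob [359.5 229.2] [344 214  32  31 565]
stand [ 0.4463 -0.1362] 31.6 err 0.017
```

Request:
arm_command([
  {"tx":-0.11,"ty":0.08,"tz":0},
  {"tx":-0.215,"ty":0.156,"tz":0},
  {"tx":-0.215,"ty":0.156,"tz":0.1},
  {"tx":-0.215,"ty":0.156,"tz":0.2},
  {"tx":-0.215,"ty":0.156,"tz":0.3},
  {"tx":-0.215,"ty":0.156,"tz":0.36},
  {"tx":-0.215,"ty":0.156,"tz":0.4},
  {"tx":-0.215,"ty":0.156,"tz":0.4},
])

```text
invalid input
```

```bash
python3 plan.py 0.391 -0.266 0.064; python3 w.py red .391 -.266 cap
```

```text
t 1.42 pos [ 0.3649 -0.3302  0.2266] yline 121.5 q6 -0.69 w 0.0614
shares [-0.223  0.165  0.65 ] dist rows 4.2 twist None
pred [361.8 251. ] blob [360.4 247. ] [ 343  227   37   41 1134]
cap [ 0.3909 -0.2664] area ratio 0.98
```

Request:
arm_command([
  {"tx":-0.11,"ty":0.08,"tz":0,"twist":0},
  {"tx":-0.222,"ty":0.164,"tz":0,"twist":0},
  {"tx":-0.222,"ty":0.164,"tz":0.1,"twist":0},
  {"tx":-0.222,"ty":0.164,"tz":0.2,"twist":0},
  {"tx":-0.222,"ty":0.164,"tz":0.3,"twist":0},
  {"tx":-0.222,"ty":0.164,"tz":0.36,"twist":0},
  {"tx":-0.222,"ty":0.164,"tz":0.4,"twist":0},
  {"tx":-0.222,"ty":0.164,"tz":0.4,"twist":0},
])

```text
t: 2.13
eef_pos: [0.3892, -0.2661, 0.1241]
ee_rot: [3.138, -0.003, -2.594]
force: [-0.3, 0.4, -0.2]
width: 0.0616
gripper_force: 0.0
```

```bash
python3 plan.py 0.391 -0.266 0.064; python3 w.py red .391 -.266 cap
```

```text
t 2.13 pos [ 0.3892 -0.2661  0.1241] yline 121.4 q6 -0.84 w 0.0616
shares [-0.007 -0.004  0.241] dist rows 1.4 twist None
pred [314.7 238.6] blob [315.7 231.9] [ 288  203   54   61 2305]
cap [ 0.3894 -0.2663] area ratio 1.1
```

Request:
arm_command([
  {"tx":-0.004,"ty":0,"tz":0.06,"twist":0},
  {"tx":-0.004,"ty":0,"tz":0.12,"twist":0},
  {"tx":-0.004,"ty":0,"tz":0.18,"twist":0},
  {"tx":-0.004,"ty":0,"tz":0.22,"twist":0},
  {"tx":-0.004,"ty":0,"tz":0.24,"twist":0},
  {"tx":-0.004,"ty":0,"tz":0.24,"twist":0},
  {"tx":-0.004,"ty":0,"tz":0.24,"twist":0},
  {"tx":-0.004,"ty":0,"tz":0.24,"twist":0},
])

```text
t: 2.85
eef_pos: [0.3927, -0.2654, 0.0675]
ee_rot: [-3.14, 0.001, -2.592]
force: [-0.6, -0.6, -0.8]
width: 0.0614
gripper_force: 0.0
```

Request:
arm_command([
  {"tx":0,"ty":0,"tz":0,"twist":0},
  {"tx":0,"ty":0,"tz":0,"twist":0},
  {"tx":0,"ty":0,"tz":0,"twist":0},
  {"tx":0,"ty":0,"tz":0,"twist":0},
  {"tx":0,"ty":0,"tz":0,"twist":0},
  {"tx":0,"ty":0,"tz":0,"twist":0},
  {"tx":0,"ty":0,"tz":0,"twist":0},
  {"tx":0,"ty":0,"tz":0,"twist":0},
], claw=0, grip_force=15)

```text
t: 3.52
eef_pos: [0.392, -0.265, 0.0666]
ee_rot: [-3.142, -0.0, -2.591]
force: [-0.9, 0.5, 1.2]
width: 0.0294
gripper_force: 15.0
```

```bash
python3 plan.py 0.3693 0.2877 0.2
```

```text
t 3.52 pos [ 0.392  -0.265   0.0666] yline 121.5 q6 -0.84 w 0.0294
shares [-1.079  1.932 -0.534] dist rows 13.6 twist None
```

Request:
arm_command([
  {"tx":0,"ty":0,"tz":-0.12,"twist":0},
  {"tx":0,"ty":0,"tz":-0.27,"twist":0},
  {"tx":0,"ty":0,"tz":-0.4,"twist":0},
  {"tx":-0.1,"ty":0.08,"tz":-0.46,"twist":0},
  {"tx":-0.22,"ty":0.175,"tz":-0.46,"twist":0},
  {"tx":-0.34,"ty":0.27,"tz":-0.46,"twist":0},
  {"tx":-0.46,"ty":0.36,"tz":-0.46,"twist":0},
  {"tx":-0.58,"ty":0.46,"tz":-0.46,"twist":0},
])

```text
t: 4.18
eef_pos: [0.4557, -0.0897, 0.1819]
ee_rot: [-3.141, 0.001, -2.592]
force: [1.2, -0.4, 0.2]
width: 0.0295
gripper_force: 15.0
```

```bash
python3 plan.py 0.49 0.03 0.18;python3 plan.py 0.3693 0.2877 0.18
```

```text
t 4.18 pos [ 0.4557 -0.0897  0.1819] yline 121.5 q6 -1.25 w 0.0295
shares [-0.367  0.336  0.008] dist rows 3.0 twist None
t 4.18 pos [ 0.4557 -0.0897  0.1819] yline 121.5 q6 -1.25 w 0.0295
shares [-0.494  1.468  0.008] dist rows 9.3 twist None
```

Request:
arm_command([
  {"tx":-0.12,"ty":0.11,"tz":0,"twist":0},
  {"tx":-0.23,"ty":0.22,"tz":0,"twist":0},
  {"tx":-0.33,"ty":0.34,"tz":0,"twist":0},
  {"tx":-0.37,"ty":0.49,"tz":0,"twist":0},
  {"tx":-0.39,"ty":0.64,"tz":0,"twist":0},
  {"tx":-0.41,"ty":0.79,"tz":0,"twist":0},
  {"tx":-0.43,"ty":0.92,"tz":0,"twist":0},
  {"tx":-0.44,"ty":1.0,"tz":0,"twist":0},
])

```text
t: 4.85
eef_pos: [0.4173, 0.1818, 0.1816]
ee_rot: [3.141, 0.0, -2.59]
force: [0.4, 1.0, 0.1]
width: 0.0296
gripper_force: 15.0
```

```bash
python3 plan.py 0.3693 0.2877 0.18; python3 w.py red .3693 .2877 stand;python3 plan.py 0.3693 0.2877 0.18
```

```text
t 4.85 pos [0.4173 0.1818 0.1816] yline 121.6 q6 -1.86 w 0.0296
shares [-0.059  0.461  0.007] dist rows 2.8 twist None
pred [439.5 201.1] blob [433.4 198.7] [ 388  148   91  106 5182]
stand [0.3719 0.2824] 52.9 err 0.287
t 4.9 pos [0.417  0.1833 0.1817] yline 121.6 q6 -1.87 w 0.0292
shares [-0.057  0.456  0.007] dist rows 2.8 twist None
```

Request:
arm_command([
  {"tx":-0.02,"ty":0.14,"tz":0,"twist":0},
  {"tx":-0.04,"ty":0.28,"tz":0,"twist":0},
  {"tx":-0.05,"ty":0.38,"tz":0,"twist":0},
  {"tx":-0.055,"ty":0.45,"tz":0,"twist":0},
  {"tx":-0.055,"ty":0.45,"tz":0.1,"twist":0},
  {"tx":-0.055,"ty":0.45,"tz":0.18,"twist":0},
  {"tx":-0.055,"ty":0.45,"tz":0.24,"twist":0},
  {"tx":-0.055,"ty":0.45,"tz":0.24,"twist":0},
])

```text
t: 5.57
eef_pos: [0.3699, 0.2808, 0.1187]
ee_rot: [-3.14, -0.005, -2.592]
force: [-0.2, -0.4, -0.7]
width: 0.0295
gripper_force: 15.0
```

```bash
python3 - <<'E'
from h import *
c=calibration("wrist");im=grab_frame("wrist").copy()
for j in range(4):
    a=np.radians(-29.6+45+90*j);u=proj(c,[.3693+.03*2**.5*np.cos(a),.2877+.03*2**.5*np.sin(a),.026]);cv2.circle(im,tuple(int(v) for v in u),2,(0,255,255),-1)
save('w2',im)
im=grab_frame("top");save('t2',cv2.resize(im[190:310,120:280],None,fx=4,fy=4))
E
python3 plan.py 0.3693 0.2877 0.073
```

```text
t 5.67 pos [0.3714 0.2823 0.1216] yline 121.5 q6 -2.09 w 0.0295
shares [-0.004  0.023  0.194] dist rows 1.2 twist None
```

View pics/w2.png

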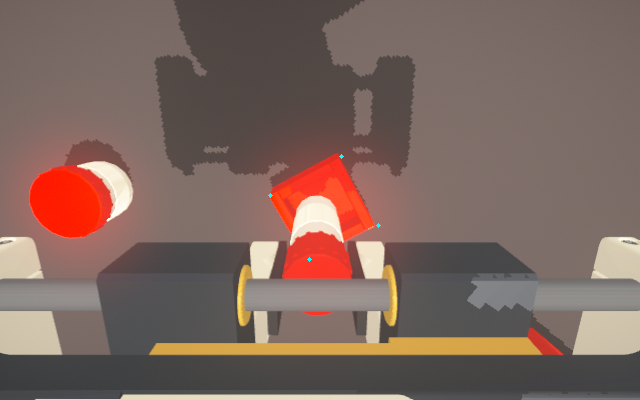

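The projected stand corners (cyan, around (320,190)) land on the stand's corners, so the estimate holds. I'm correcting the last few millimetres and lowering.

Request:
arm_command([
  {"tx":-0.004,"ty":0.022,"tz":0,"twist":0},
  {"tx":-0.004,"ty":0.022,"tz":0.03,"twist":0},
  {"tx":-0.004,"ty":0.022,"tz":0.06,"twist":0},
  {"tx":-0.004,"ty":0.022,"tz":0.09,"twist":0},
  {"tx":-0.004,"ty":0.022,"tz":0.12,"twist":0},
  {"tx":-0.004,"ty":0.022,"tz":0.15,"twist":0},
  {"tx":-0.004,"ty":0.022,"tz":0.17,"twist":0},
  {"tx":-0.004,"ty":0.022,"tz":0.18,"twist":0},
])

```text
t: 6.33
eef_pos: [0.3691, 0.2872, 0.0755]
ee_rot: [-3.141, -0.001, -2.591]
force: [-0.0, 0.3, -0.5]
width: 0.0299
gripper_force: 15.0
```

```bash
python3 plan.py 0.3693 0.2877 0.0726
```

```text
t 6.33 pos [0.3691 0.2872 0.0755] yline 121.5 q6 -2.1 w 0.0299
shares [-0.002  0.001  0.011] dist rows 0.1 twist None
```

Request:
arm_command([
  {"tx":0,"ty":0,"tz":0.004,"twist":0},
  {"tx":0,"ty":0,"tz":0.008,"twist":0},
  {"tx":0,"ty":0,"tz":0.012,"twist":0},
  {"tx":0,"ty":0,"tz":0.012,"twist":0},
  {"tx":0,"ty":0,"tz":0.012,"twist":0},
  {"tx":0,"ty":0,"tz":0.012,"twist":0},
  {"tx":0,"ty":0,"tz":0.012,"twist":0},
  {"tx":0,"ty":0,"tz":0.012,"twist":0},
])

```text
t: 7.0
eef_pos: [0.3694, 0.2878, 0.0737]
ee_rot: [3.141, 0.0, -2.591]
force: [0.3, 0.1, -0.5]
width: 0.0297
gripper_force: 15.0
```

Request:
arm_command([
  {"tx":0,"ty":0,"tz":0.004,"twist":0},
  {"tx":0,"ty":0,"tz":0.008,"twist":0},
  {"tx":0,"ty":0,"tz":0.008,"twist":0},
  {"tx":0,"ty":0,"tz":0.008,"twist":0},
  {"tx":0,"ty":0,"tz":0.008,"twist":0},
  {"tx":0,"ty":0,"tz":0.008,"twist":0},
  {"tx":0,"ty":0,"tz":0.008,"twist":0},
  {"tx":0,"ty":0,"tz":0.008,"twist":0},
])

```text
t: 7.67
eef_pos: [0.3699, 0.2881, 0.0725]
ee_rot: [-3.142, 0.001, -2.591]
force: [-1.1, -1.6, 8.7]
width: 0.0298
gripper_force: 15.0
```

Contact at 8.7 N, so it is on the floor. Releasing.

Request:
arm_command([
  {"tx":0,"ty":0,"tz":-0.004,"twist":0},
  {"tx":0,"ty":0,"tz":-0.004,"twist":0},
  {"tx":0,"ty":0,"tz":-0.004,"twist":0},
  {"tx":0,"ty":0,"tz":-0.004,"twist":0},
  {"tx":0,"ty":0,"tz":-0.06,"twist":0},
  {"tx":0,"ty":0,"tz":-0.16,"twist":0},
  {"tx":0,"ty":0,"tz":-0.3,"twist":0},
  {"tx":0,"ty":0,"tz":-0.44,"twist":0},
], claw=0.7)

```text
t: 8.33
eef_pos: [0.3688, 0.2869, 0.1821]
ee_rot: [-3.14, -0.002, -2.591]
force: [0.8, 1.6, -0.2]
width: 0.0614
gripper_force: 0.0
```

```bash
python3 w.py yellow .5233 .4041 cap top; python3 plan.py 0.522 0.407 0.18 90
python3 - <<'E'
from h import *
im=grab_frame("scene");save('s2',cv2.resize(im[110:260,340:540],None,fx=3,fy=3))
for k in("purple",):
  d=spot_point("tube_yellow","scene")
  for e in d: print(e["uv"],e["score"],atz(calibration("scene"),e["uv"],0).round(4))
E
```

```text
pred [145.2 191.9] blob [145.8 192.1] [138 186  17  13 174]
cap [0.5237 0.4064] area ratio 0.97
t 8.38 pos [0.3716 0.2899 0.1896] yline 121.6 q6 -2.1 w 0.0613
shares [-0.757  0.083  0.045] dist rows 4.6 twist 0.176
[451.6, 197.8] 0.58 [0.5264 0.3945 0.    ]
[452.7, 216.8] 0.53 [0.5946 0.3792 0.    ]
[408.3, 159.0] 0.27 [0.3601 0.2982 0.    ]
```

View pics/s2.png

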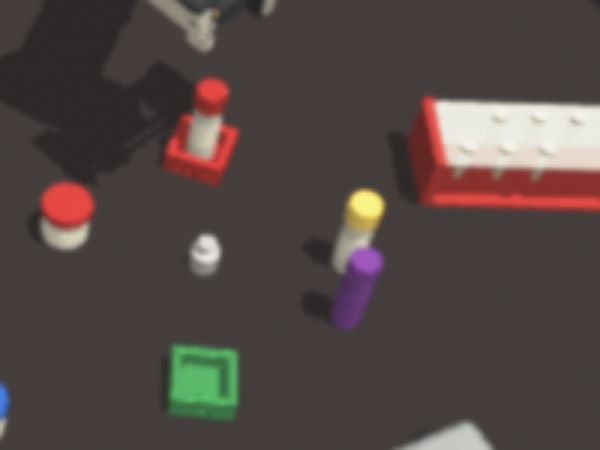

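Red stands upright in its stand. Next is yellow, at (362,210) in this crop, with purple in front of it at (365,262).

Request:
arm_command([
  {"tx":-0.15,"ty":0.017,"tz":0,"twist":0.03},
  {"tx":-0.3,"ty":0.033,"tz":0,"twist":0.06},
  {"tx":-0.45,"ty":0.05,"tz":0,"twist":0.09},
  {"tx":-0.6,"ty":0.065,"tz":0,"twist":0.12},
  {"tx":-0.7,"ty":0.075,"tz":0,"twist":0.12},
  {"tx":-0.755,"ty":0.078,"tz":0,"twist":0.12},
  {"tx":-0.755,"ty":0.078,"tz":0,"twist":0.12},
  {"tx":-0.755,"ty":0.078,"tz":0,"twist":0.12},
])

```text
t: 9.15
eef_pos: [0.5197, 0.4025, 0.1791]
ee_rot: [-3.139, -0.003, -2.969]
force: [0.1, -1.0, -0.2]
width: 0.0613
gripper_force: 0.0
```

```bash
python3 w.py yellow .5235 .4055 cap; python3 w.py yellow .5235 .4055 cap;python3 plan.py 0.5235 0.4055 0.066
python3 - <<'E'
from h import *
save('w3',grab_frame("wrist"))
E
```

```text
pred [320.1 214. ] blob [317. 211.] [ 296  187   43   48 1570]
cap [0.5239 0.4032] area ratio 0.99
pred [320.2 214.2] blob [317.2 211.3] [ 296  187   43   48 1563]
cap [0.5239 0.4033] area ratio 0.99
t 9.25 pos [0.5192 0.4023 0.1805] yline 99.89999999999998 q6 -2.35 w 0.0617
shares [-0.02   0.01   0.458] dist rows 2.7 twist None
```

View pics/w3.png

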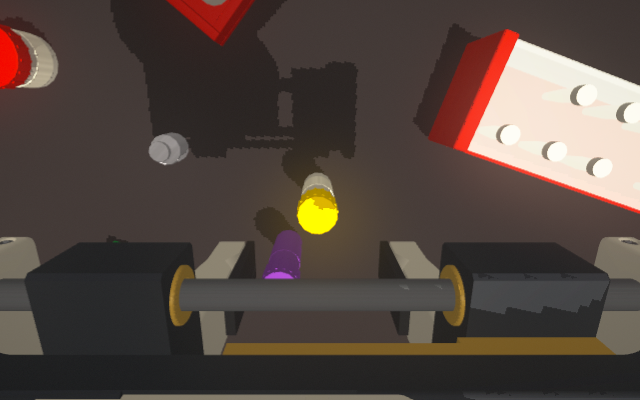

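Request:
arm_command([
  {"tx":-0.02,"ty":0.005,"tz":0.05,"twist":0},
  {"tx":-0.02,"ty":0.005,"tz":0.13,"twist":0},
  {"tx":-0.02,"ty":0.005,"tz":0.21,"twist":0},
  {"tx":-0.02,"ty":0.005,"tz":0.29,"twist":0},
  {"tx":-0.02,"ty":0.005,"tz":0.36,"twist":0},
  {"tx":-0.02,"ty":0.005,"tz":0.41,"twist":0},
  {"tx":-0.02,"ty":0.005,"tz":0.45,"twist":0},
  {"tx":-0.02,"ty":0.005,"tz":0.455,"twist":0},
])

```text
t: 9.97
eef_pos: [0.5238, 0.4043, 0.0658]
ee_rot: [-3.14, -0.002, -2.968]
force: [-0.2, 0.2, -0.7]
width: 0.0612
gripper_force: 0.0
```

Request:
arm_command([
  {"tx":0,"ty":0,"tz":0,"twist":0},
  {"tx":0,"ty":0,"tz":0,"twist":0},
  {"tx":0,"ty":0,"tz":0,"twist":0},
  {"tx":0,"ty":0,"tz":0,"twist":0},
  {"tx":0,"ty":0,"tz":0,"twist":0},
  {"tx":0,"ty":0,"tz":0,"twist":0},
  {"tx":0,"ty":0,"tz":0,"twist":0},
  {"tx":0,"ty":0,"tz":0,"twist":0},
], claw=0)

```text
t: 10.63
eef_pos: [0.5251, 0.4054, 0.0684]
ee_rot: [3.141, 0.001, -2.968]
force: [-1.1, 0.1, 3.7]
width: 0.0301
gripper_force: 15.0
```

```bash
python3 plan.py 0.508 -0.0125 0.185
```

```text
t 10.63 pos [0.5251 0.4054 0.0684] yline 99.89999999999998 q6 -2.35 w 0.0301
shares [ 0.355 -1.635 -0.468] dist rows 10.4 twist None
```

Request:
arm_command([
  {"tx":0,"ty":0,"tz":-0.12,"twist":0},
  {"tx":0,"ty":0,"tz":-0.27,"twist":0},
  {"tx":0,"ty":0,"tz":-0.4,"twist":0},
  {"tx":0.02,"ty":-0.1,"tz":-0.47,"twist":0},
  {"tx":0.05,"ty":-0.25,"tz":-0.47,"twist":0},
  {"tx":0.09,"ty":-0.41,"tz":-0.47,"twist":0},
  {"tx":0.12,"ty":-0.57,"tz":-0.47,"twist":0},
  {"tx":0.16,"ty":-0.73,"tz":-0.47,"twist":0},
])

```text
t: 11.3
eef_pos: [0.5163, 0.2168, 0.1853]
ee_rot: [3.142, 0.0, -2.968]
force: [0.3, -0.5, -0.6]
width: 0.0298
gripper_force: 15.0
```

```bash
python3 plan.py 0.508 -0.0125 0.185
```

```text
t 11.3 pos [0.5163 0.2168 0.1853] yline 100.0 q6 -2.14 w 0.0298
shares [ 0.191 -0.898  0.001] dist rows 5.5 twist None
```

Request:
arm_command([
  {"tx":0.03,"ty":-0.16,"tz":0,"twist":0},
  {"tx":0.065,"ty":-0.32,"tz":0,"twist":0},
  {"tx":0.1,"ty":-0.48,"tz":0,"twist":0},
  {"tx":0.135,"ty":-0.64,"tz":0,"twist":0},
  {"tx":0.16,"ty":-0.77,"tz":0,"twist":0},
  {"tx":0.18,"ty":-0.85,"tz":0,"twist":0},
  {"tx":0.19,"ty":-0.89,"tz":0,"twist":0},
  {"tx":0.19,"ty":-0.89,"tz":0,"twist":0},
])

```text
t: 11.97
eef_pos: [0.5079, -0.0106, 0.1853]
ee_rot: [3.142, -0.0, -2.971]
force: [0.1, 0.2, -0.2]
width: 0.0299
gripper_force: 15.0
```

```bash
cat > ck.py <<'E'
import sys
from h import *
# ck.py name x y angdeg : overlay predicted stand top corners in wrist view, socket too; save crop
n=sys.argv[1];x,y,a0=map(float,sys.argv[2:5])
c=calibration("wrist");im=grab_frame("wrist").copy()
for h in(.03,.022):
  for j in range(4):
    a=np.radians(a0+45+90*j);u=proj(c,[x+h*2**.5*np.cos(a),y+h*2**.5*np.sin(a),.026]);cv2.circle(im,tuple(int(round(v)) for v in u),1,(255,0,255),-1)
save(n,im[60:330,140:500])
E
python3 ck.py w4 .508 -.0125 3.3;python3 plan.py 0.508 -0.0125 0.073
```

```text
t 12.02 pos [ 0.5082 -0.0095  0.1853] yline 99.80000000000001 q6 -1.77 w 0.0298
shares [ 0.003 -0.012  0.449] dist rows 2.7 twist None
```

View pics/w4.png

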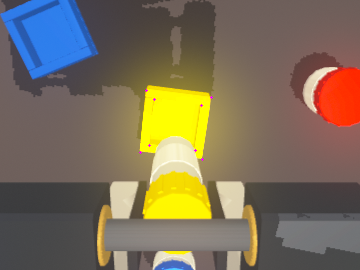

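The overlay sits on the yellow stand's rim (crop 175,122). Lowering.

Request:
arm_command([
  {"tx":0.002,"ty":-0.01,"tz":0.05,"twist":0},
  {"tx":0.002,"ty":-0.01,"tz":0.13,"twist":0},
  {"tx":0.002,"ty":-0.01,"tz":0.21,"twist":0},
  {"tx":0.002,"ty":-0.01,"tz":0.28,"twist":0},
  {"tx":0.002,"ty":-0.01,"tz":0.34,"twist":0},
  {"tx":0.002,"ty":-0.01,"tz":0.39,"twist":0},
  {"tx":0.002,"ty":-0.01,"tz":0.42,"twist":0},
  {"tx":0.002,"ty":-0.01,"tz":0.44,"twist":0},
])

```text
t: 12.68
eef_pos: [0.5082, -0.0105, 0.0743]
ee_rot: [-3.141, -0.001, -2.967]
force: [-0.3, 0.5, 1.2]
width: 0.0297
gripper_force: 15.0
```

Request:
arm_command([
  {"tx":0,"ty":0,"tz":0.003,"twist":0},
  {"tx":0,"ty":0,"tz":0.006,"twist":0},
  {"tx":0,"ty":0,"tz":0.009,"twist":0},
  {"tx":0,"ty":0,"tz":0.012,"twist":0},
  {"tx":0,"ty":0,"tz":0.012,"twist":0},
  {"tx":0,"ty":0,"tz":0.012,"twist":0},
  {"tx":0,"ty":0,"tz":0.012,"twist":0},
  {"tx":0,"ty":0,"tz":0.012,"twist":0},
])

```text
t: 13.35
eef_pos: [0.5094, -0.0112, 0.0739]
ee_rot: [-3.142, 0.003, -2.968]
force: [-2.1, -0.9, 7.4]
width: 0.0296
gripper_force: 15.0
```

Contact with the floor. Releasing and going up.

Request:
arm_command([
  {"tx":0,"ty":0,"tz":-0.004,"twist":0},
  {"tx":0,"ty":0,"tz":-0.004,"twist":0},
  {"tx":0,"ty":0,"tz":-0.004,"twist":0},
  {"tx":0,"ty":0,"tz":-0.004,"twist":0},
  {"tx":0,"ty":0,"tz":-0.06,"twist":0},
  {"tx":0,"ty":0,"tz":-0.16,"twist":0},
  {"tx":0,"ty":0,"tz":-0.3,"twist":0},
  {"tx":0,"ty":0,"tz":-0.44,"twist":0},
], claw=0.7)

```text
t: 14.02
eef_pos: [0.5075, -0.0117, 0.1829]
ee_rot: [-3.141, -0.002, -2.968]
force: [1.0, 0.1, -0.6]
width: 0.0612
gripper_force: 0.0
```

```bash
python3 w.py blue .6439 -.203 cap top; python3 w.py green .5601 -.4062 cap top; python3 w.py yellow .508 -.0125 cap scene; python3 plan.py 0.644 -0.204 0.18
```

```text
pred [391.4 151.1] blob [391.1 151.4] [385 145  13  14 141]
cap [ 0.645  -0.2041] area ratio 1.02
pred [471.8 186.7] blob [471. 187.] [464 181  15  13 144]
cap [ 0.5606 -0.4083] area ratio 1.12
pred [316.2 186.1] blob [316.3 199.2] [305 180  24  35 491]
cap [ 0.5466 -0.0165] area ratio 0.27
t 14.17 pos [ 0.5101 -0.0109  0.1853] yline 99.89999999999998 q6 -1.76 w 0.0614
shares [-0.394 -0.853  0.023] dist rows 5.6 twist None
```

Request:
arm_command([
  {"tx":-0.06,"ty":-0.14,"tz":0,"twist":0},
  {"tx":-0.13,"ty":-0.28,"tz":0,"twist":0},
  {"tx":-0.19,"ty":-0.42,"tz":0,"twist":0},
  {"tx":-0.26,"ty":-0.56,"tz":0,"twist":0},
  {"tx":-0.32,"ty":-0.7,"tz":0,"twist":0},
  {"tx":-0.37,"ty":-0.81,"tz":0,"twist":0},
  {"tx":-0.395,"ty":-0.855,"tz":0,"twist":0},
  {"tx":-0.395,"ty":-0.855,"tz":0,"twist":0},
])

```text
t: 14.83
eef_pos: [0.6429, -0.2075, 0.1796]
ee_rot: [3.141, -0.003, -2.971]
force: [0.5, 0.2, 0.5]
width: 0.0614
gripper_force: 0.0
```

```bash
python3 w.py blue .645 -.204 cap;python3 w.py blue .645 -.204 cap; python3 plan.py 0.645 -0.204 0.066
```

```text
pred [320.9 211.8] blob [322.2 198.1] [299 184  43  42 715]
cap [ 0.6364 -0.2044] area ratio 2.16
pred [318.8 212.4] blob [320.3 198.3] [297 185  43  42 652]
cap [ 0.636  -0.2044] area ratio 2.36
t 14.93 pos [ 0.6417 -0.2052  0.1804] yline 99.89999999999998 q6 -1.38 w 0.0612
shares [-0.015  0.002  0.458] dist rows 2.7 twist None
```

Run:
```python
from h import *
c=calibration("wrist");im=grab_frame("wrist")
hsv=cv2.cvtColor(im,cv2.COLOR_RGB2HSV)
print(hsv[205:232:4,320].tolist())
m=cv2.inRange(hsv,(85,90,60),(135,255,255));m[:150]=0;m[260:]=0;m[:,:260]=0;m[:,380:]=0
x,y,w,h=cv2.boundingRect(m);print(x,y,x+w,y+h,cv2.countNonZero(m))
for X in(.638,.645):
    P=np.array([proj(c,[X+.015*np.cos(a),-.204+.015*np.sin(a),z]) for a in np.linspace(0,6.28,60) for z in(.069,.095)]);print(X,P.min(0).round(1),P.max(0).round(1))
```

```text
[[107, 191, 250], [93, 160, 255], [93, 163, 255], [93, 164, 255], [93, 166, 255], [94, 167, 255], [94, 170, 255]]
296 185 339 232 1532
0.638 [298.6 177. ] [339.7 224. ]
0.645 [297.1 185.6] [337.9 232.8]
```

Good: the full mask matches x = 0.645. Descending and gripping.

Request:
arm_command([
  {"tx":-0.012,"ty":0,"tz":0.05,"twist":0},
  {"tx":-0.012,"ty":0,"tz":0.13,"twist":0},
  {"tx":-0.012,"ty":0,"tz":0.21,"twist":0},
  {"tx":-0.012,"ty":0,"tz":0.29,"twist":0},
  {"tx":-0.012,"ty":0,"tz":0.36,"twist":0},
  {"tx":-0.012,"ty":0,"tz":0.41,"twist":0},
  {"tx":-0.012,"ty":0,"tz":0.45,"twist":0},
  {"tx":-0.012,"ty":0,"tz":0.455,"twist":0},
])

```text
t: 15.65
eef_pos: [0.6442, -0.2036, 0.0665]
ee_rot: [3.141, -0.003, -2.968]
force: [0.4, -0.3, 0.1]
width: 0.0613
gripper_force: 0.0
```

Request:
arm_command([
  {"tx":0,"ty":0,"tz":0,"twist":0},
  {"tx":0,"ty":0,"tz":0,"twist":0},
  {"tx":0,"ty":0,"tz":0,"twist":0},
  {"tx":0,"ty":0,"tz":0,"twist":0},
  {"tx":0,"ty":0,"tz":0,"twist":0},
  {"tx":0,"ty":0,"tz":0,"twist":0},
  {"tx":0,"ty":0,"tz":0,"twist":0},
  {"tx":0,"ty":0,"tz":0,"twist":0},
], claw=0)

```text
t: 16.32
eef_pos: [0.6458, -0.2045, 0.0692]
ee_rot: [-3.141, 0.001, -2.968]
force: [0.7, 0.0, 3.5]
width: 0.0297
gripper_force: 15.0
```

```bash
python3 plan.py 0.4463 -0.1362 0.185
```

```text
t 16.32 pos [ 0.6458 -0.2045  0.0692] yline 99.89999999999998 q6 -1.38 w 0.0297
shares [ 0.738  0.407 -0.464] dist rows 5.8 twist None
```

Request:
arm_command([
  {"tx":0,"ty":0,"tz":-0.12,"twist":0},
  {"tx":0,"ty":0,"tz":-0.27,"twist":0},
  {"tx":0,"ty":0,"tz":-0.4,"twist":0},
  {"tx":0.1,"ty":0.05,"tz":-0.465,"twist":0},
  {"tx":0.24,"ty":0.13,"tz":-0.465,"twist":0},
  {"tx":0.38,"ty":0.21,"tz":-0.465,"twist":0},
  {"tx":0.52,"ty":0.29,"tz":-0.465,"twist":0},
  {"tx":0.65,"ty":0.36,"tz":-0.465,"twist":0},
])

```text
t: 16.98
eef_pos: [0.4674, -0.1433, 0.1843]
ee_rot: [3.141, -0.001, -2.969]
force: [0.2, 1.5, 0.3]
width: 0.0293
gripper_force: 15.0
```

Request:
arm_command([
  {"tx":0.05,"ty":0.025,"tz":0,"twist":0},
  {"tx":0.085,"ty":0.045,"tz":0,"twist":0},
  {"tx":0.085,"ty":0.045,"tz":0,"twist":0},
  {"tx":0.085,"ty":0.045,"tz":0,"twist":0},
  {"tx":0.085,"ty":0.045,"tz":0,"twist":0},
  {"tx":0.085,"ty":0.045,"tz":0,"twist":0},
  {"tx":0.085,"ty":0.045,"tz":0,"twist":0},
  {"tx":0.085,"ty":0.045,"tz":0,"twist":0},
])

```text
t: 17.65
eef_pos: [0.4473, -0.1366, 0.1843]
ee_rot: [3.142, -0.001, -2.969]
force: [0.9, -0.1, -0.9]
width: 0.0298
gripper_force: 15.0
```

```bash
python3 ck.py w5 .4463 -.1362 31.6;python3 plan.py 0.4463 -0.1362 0.073
```

```text
t 17.7 pos [ 0.4472 -0.1365  0.1844] yline 99.89999999999998 q6 -1.52 w 0.0298
shares [0.003 0.002 0.446] dist rows 2.7 twist None
```

View pics/w5.png

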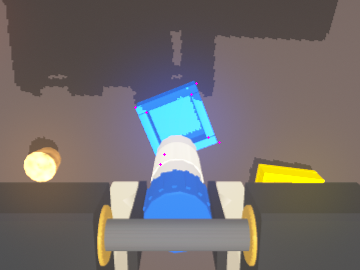

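The overlay matches the blue stand (crop 177,118). Lowering.

Request:
arm_command([
  {"tx":0.003,"ty":0.002,"tz":0.05,"twist":0},
  {"tx":0.003,"ty":0.002,"tz":0.13,"twist":0},
  {"tx":0.003,"ty":0.002,"tz":0.21,"twist":0},
  {"tx":0.003,"ty":0.002,"tz":0.28,"twist":0},
  {"tx":0.003,"ty":0.002,"tz":0.34,"twist":0},
  {"tx":0.003,"ty":0.002,"tz":0.39,"twist":0},
  {"tx":0.003,"ty":0.002,"tz":0.415,"twist":0},
  {"tx":0.003,"ty":0.002,"tz":0.43,"twist":0},
])

```text
t: 18.37
eef_pos: [0.4458, -0.1361, 0.0764]
ee_rot: [3.142, -0.002, -2.968]
force: [-0.0, -0.6, 0.1]
width: 0.0293
gripper_force: 15.0
```

Request:
arm_command([
  {"tx":0,"ty":0,"tz":0.003,"twist":0},
  {"tx":0,"ty":0,"tz":0.006,"twist":0},
  {"tx":0,"ty":0,"tz":0.009,"twist":0},
  {"tx":0,"ty":0,"tz":0.012,"twist":0},
  {"tx":0,"ty":0,"tz":0.014,"twist":0},
  {"tx":0,"ty":0,"tz":0.014,"twist":0},
  {"tx":0,"ty":0,"tz":0.014,"twist":0},
  {"tx":0,"ty":0,"tz":0.014,"twist":0},
])

```text
t: 19.03
eef_pos: [0.447, -0.136, 0.0751]
ee_rot: [-3.141, 0.002, -2.968]
force: [-1.9, 0.4, 7.9]
width: 0.0294
gripper_force: 15.0
```

Request:
arm_command([
  {"tx":0,"ty":0,"tz":-0.004,"twist":0},
  {"tx":0,"ty":0,"tz":-0.004,"twist":0},
  {"tx":0,"ty":0,"tz":-0.004,"twist":0},
  {"tx":0,"ty":0,"tz":-0.004,"twist":0},
  {"tx":0,"ty":0,"tz":-0.06,"twist":0},
  {"tx":0,"ty":0,"tz":-0.16,"twist":0},
  {"tx":0,"ty":0,"tz":-0.3,"twist":0},
  {"tx":0,"ty":0,"tz":-0.44,"twist":0},
], claw=0.7)

```text
t: 19.7
eef_pos: [0.4452, -0.1361, 0.1845]
ee_rot: [3.141, -0.002, -2.968]
force: [1.5, -0.4, -0.2]
width: 0.0616
gripper_force: 0.0
```

```bash
python3 plan.py 0.5605 -0.4075 0.18
```

```text
t 19.7 pos [ 0.4452 -0.1361  0.1845] yline 99.89999999999998 q6 -1.53 w 0.0616
shares [-0.267 -1.149  0.017] dist rows 7.1 twist None
```

Request:
arm_command([
  {"tx":-0.03,"ty":-0.15,"tz":0,"twist":0},
  {"tx":-0.07,"ty":-0.3,"tz":0,"twist":0},
  {"tx":-0.1,"ty":-0.45,"tz":0,"twist":0},
  {"tx":-0.14,"ty":-0.6,"tz":0,"twist":0},
  {"tx":-0.17,"ty":-0.75,"tz":0,"twist":0},
  {"tx":-0.21,"ty":-0.9,"tz":0,"twist":0},
  {"tx":-0.24,"ty":-1.0,"tz":0,"twist":0},
  {"tx":-0.26,"ty":-1.0,"tz":0,"twist":0},
])

```text
t: 20.37
eef_pos: [0.5538, -0.3753, 0.1821]
ee_rot: [-3.142, -0.002, -2.971]
force: [0.5, -0.2, 0.6]
width: 0.0611
gripper_force: 0.0
```

```bash
python3 w.py green .5605 -.4075 cap; python3 w.py green .5605 -.4075 cap;python3 plan.py 0.5605 -0.4075 0.18
```

```text
pred [272.7 208.8] blob [272.5 205.3] [ 251  183   43   45 1492]
cap [ 0.5602 -0.4085] area ratio 1.04
pred [269.8 208.1] blob [269.7 204.6] [ 249  182   43   46 1493]
cap [ 0.5602 -0.4085] area ratio 1.04
t 20.47 pos [ 0.5532 -0.3719  0.1823] yline 99.80000000000001 q6 -1.1 w 0.0616
shares [-0.004 -0.145  0.009] dist rows 0.9 twist None
```

Request:
arm_command([
  {"tx":-0.004,"ty":-0.1,"tz":0,"twist":0},
  {"tx":-0.004,"ty":-0.148,"tz":0,"twist":0},
  {"tx":-0.004,"ty":-0.148,"tz":0.1,"twist":0},
  {"tx":-0.004,"ty":-0.148,"tz":0.2,"twist":0},
  {"tx":-0.004,"ty":-0.148,"tz":0.29,"twist":0},
  {"tx":-0.004,"ty":-0.148,"tz":0.37,"twist":0},
  {"tx":-0.004,"ty":-0.148,"tz":0.43,"twist":0},
  {"tx":-0.004,"ty":-0.148,"tz":0.46,"twist":0},
])

```text
t: 21.13
eef_pos: [0.5592, -0.4059, 0.0666]
ee_rot: [3.139, -0.002, -2.968]
force: [-1.2, 1.2, -1.1]
width: 0.0612
gripper_force: 0.0
```

Request:
arm_command([
  {"tx":0,"ty":0,"tz":0,"twist":0},
  {"tx":0,"ty":0,"tz":0,"twist":0},
  {"tx":0,"ty":0,"tz":0,"twist":0},
  {"tx":0,"ty":0,"tz":0,"twist":0},
  {"tx":0,"ty":0,"tz":0,"twist":0},
  {"tx":0,"ty":0,"tz":0,"twist":0},
  {"tx":0,"ty":0,"tz":0,"twist":0},
  {"tx":0,"ty":0,"tz":0,"twist":0},
], claw=0)

```text
t: 21.8
eef_pos: [0.5611, -0.4076, 0.0698]
ee_rot: [-3.141, 0.001, -2.968]
force: [0.1, 0.4, 5.5]
width: 0.0298
gripper_force: 15.0
```

```bash
python3 plan.py 0.6535 0.2286 0.2
```

```text
t 21.8 pos [ 0.5611 -0.4076  0.0698] yline 99.89999999999998 q6 -1.05 w 0.0298
shares [-0.804  2.442 -0.522] dist rows 15.7 twist None
```

Request:
arm_command([
  {"tx":0,"ty":0,"tz":-0.12,"twist":0},
  {"tx":0,"ty":0,"tz":-0.27,"twist":0},
  {"tx":0,"ty":0,"tz":-0.41,"twist":0},
  {"tx":-0.03,"ty":0.1,"tz":-0.5,"twist":0},
  {"tx":-0.08,"ty":0.24,"tz":-0.5,"twist":0},
  {"tx":-0.13,"ty":0.39,"tz":-0.5,"twist":0},
  {"tx":-0.18,"ty":0.54,"tz":-0.5,"twist":0},
  {"tx":-0.22,"ty":0.68,"tz":-0.5,"twist":0},
])

```text
t: 22.47
eef_pos: [0.5854, -0.2285, 0.1937]
ee_rot: [3.141, 0.0, -2.969]
force: [-0.2, -0.2, -0.2]
width: 0.0299
gripper_force: 15.0
```

Request:
arm_command([
  {"tx":-0.05,"ty":0.14,"tz":0,"twist":0},
  {"tx":-0.1,"ty":0.28,"tz":0,"twist":0},
  {"tx":-0.14,"ty":0.42,"tz":0,"twist":0},
  {"tx":-0.19,"ty":0.56,"tz":0,"twist":0},
  {"tx":-0.23,"ty":0.7,"tz":0,"twist":0},
  {"tx":-0.28,"ty":0.83,"tz":0,"twist":0},
  {"tx":-0.31,"ty":0.93,"tz":0,"twist":0},
  {"tx":-0.33,"ty":1.0,"tz":0,"twist":0},
])

```text
t: 23.13
eef_pos: [0.6236, 0.0328, 0.1935]
ee_rot: [3.141, -0.0, -2.967]
force: [-0.0, -0.6, -1.2]
width: 0.0297
gripper_force: 15.0
```

```bash
python3 plan.py 0.6535 0.2286 0.19; python3 plan.py 0.6535 0.2286 0.19
```

```text
t 23.13 pos [0.6236 0.0328 0.1935] yline 100.0 q6 -1.76 w 0.0297
shares [-0.254  0.751  0.014] dist rows 4.8 twist None
t 23.13 pos [0.6236 0.0328 0.1935] yline 100.0 q6 -1.76 w 0.0297
shares [-0.254  0.751  0.014] dist rows 4.8 twist None
```

Request:
arm_command([
  {"tx":-0.05,"ty":0.14,"tz":0,"twist":0},
  {"tx":-0.1,"ty":0.28,"tz":0,"twist":0},
  {"tx":-0.14,"ty":0.42,"tz":0,"twist":0},
  {"tx":-0.19,"ty":0.56,"tz":0,"twist":0},
  {"tx":-0.23,"ty":0.67,"tz":0,"twist":0},
  {"tx":-0.25,"ty":0.74,"tz":0,"twist":0},
  {"tx":-0.25,"ty":0.74,"tz":0,"twist":0},
  {"tx":-0.25,"ty":0.74,"tz":0,"twist":0},
])

```text
t: 23.8
eef_pos: [0.6529, 0.2238, 0.193]
ee_rot: [-3.141, -0.001, -2.967]
force: [0.2, -0.5, -1.1]
width: 0.0295
gripper_force: 15.0
```

```bash
python3 ck.py w6 .6540 .2286 -11.1;python3 plan.py 0.654 0.2286 0.075
```

```text
t 23.85 pos [0.6529 0.2229 0.1933] yline 100.0 q6 -2.01 w 0.0292
shares [-0.009  0.022  0.473] dist rows 2.8 twist None
```

View pics/w6.png

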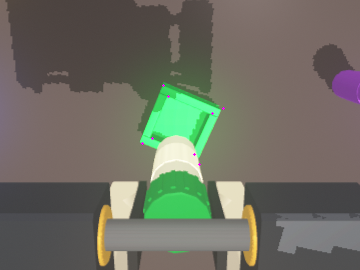

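The overlay lies on the green stand (crop 180,122). Correcting by 5 mm and lowering.

Request:
arm_command([
  {"tx":-0.008,"ty":0.022,"tz":0.03,"twist":0},
  {"tx":-0.008,"ty":0.022,"tz":0.12,"twist":0},
  {"tx":-0.008,"ty":0.022,"tz":0.21,"twist":0},
  {"tx":-0.008,"ty":0.022,"tz":0.29,"twist":0},
  {"tx":-0.008,"ty":0.022,"tz":0.36,"twist":0},
  {"tx":-0.008,"ty":0.022,"tz":0.41,"twist":0},
  {"tx":-0.008,"ty":0.022,"tz":0.44,"twist":0},
  {"tx":-0.008,"ty":0.022,"tz":0.46,"twist":0},
])

```text
t: 24.52
eef_pos: [0.6542, 0.2282, 0.0778]
ee_rot: [-3.141, -0.001, -2.969]
force: [1.0, -0.2, -0.2]
width: 0.03
gripper_force: 15.0
```

Request:
arm_command([
  {"tx":0,"ty":0,"tz":0.003,"twist":0},
  {"tx":0,"ty":0,"tz":0.006,"twist":0},
  {"tx":0,"ty":0,"tz":0.009,"twist":0},
  {"tx":0,"ty":0,"tz":0.012,"twist":0},
  {"tx":0,"ty":0,"tz":0.014,"twist":0},
  {"tx":0,"ty":0,"tz":0.014,"twist":0},
  {"tx":0,"ty":0,"tz":0.014,"twist":0},
  {"tx":0,"ty":0,"tz":0.014,"twist":0},
])

```text
t: 25.18
eef_pos: [0.6546, 0.229, 0.0758]
ee_rot: [3.141, 0.001, -2.968]
force: [-0.1, -0.0, 2.4]
width: 0.0298
gripper_force: 15.0
```

Light contact at the expected height. Pressing 1 mm more, then releasing.

Request:
arm_command([
  {"tx":0,"ty":0,"tz":0.004,"twist":0},
  {"tx":0,"ty":0,"tz":0.004,"twist":0},
  {"tx":0,"ty":0,"tz":0.004,"twist":0},
  {"tx":0,"ty":0,"tz":0.004,"twist":0},
  {"tx":0,"ty":0,"tz":0.004,"twist":0},
  {"tx":0,"ty":0,"tz":0.004,"twist":0},
  {"tx":0,"ty":0,"tz":0.004,"twist":0},
  {"tx":0,"ty":0,"tz":0.004,"twist":0},
])

```text
t: 25.85
eef_pos: [0.655, 0.229, 0.0757]
ee_rot: [3.141, 0.002, -2.968]
force: [-1.6, -0.8, 7.1]
width: 0.0295
gripper_force: 15.0
```

Request:
arm_command([
  {"tx":0,"ty":0,"tz":-0.004,"twist":0},
  {"tx":0,"ty":0,"tz":-0.004,"twist":0},
  {"tx":0,"ty":0,"tz":-0.004,"twist":0},
  {"tx":0,"ty":0,"tz":-0.004,"twist":0},
  {"tx":0,"ty":0,"tz":-0.06,"twist":0},
  {"tx":0,"ty":0,"tz":-0.16,"twist":0},
  {"tx":0,"ty":0,"tz":-0.3,"twist":0},
  {"tx":0,"ty":0,"tz":-0.44,"twist":0},
], claw=0.7)

```text
t: 26.52
eef_pos: [0.6536, 0.2284, 0.1843]
ee_rot: [-3.14, -0.003, -2.968]
force: [1.5, 0.8, 0.5]
width: 0.0611
gripper_force: 0.0
```

Request:
arm_command([
  {"tx":0,"ty":0,"tz":-0.15,"twist":0},
  {"tx":-0.1,"ty":0,"tz":-0.25,"twist":0},
  {"tx":-0.2,"ty":0,"tz":-0.3,"twist":0},
  {"tx":-0.3,"ty":0,"tz":-0.3,"twist":0},
  {"tx":-0.3,"ty":0,"tz":-0.3,"twist":0},
  {"tx":-0.3,"ty":0,"tz":-0.3,"twist":0},
  {"tx":-0.3,"ty":0,"tz":-0.3,"twist":0},
  {"tx":-0.3,"ty":0,"tz":-0.3,"twist":0},
])

```text
t: 27.18
eef_pos: [0.7276, 0.2416, 0.259]
ee_rot: [-3.141, -0.001, -2.968]
force: [-0.5, 0.2, -0.1]
width: 0.0613
gripper_force: 0.0
```

Run:
```python
from h import *
im=grab_frame("scene");save('s3',cv2.resize(im[110:290,200:480],None,fx=2.8,fy=2.8,interpolation=cv2.INTER_CUBIC))
save('t3',cv2.resize(grab_frame("top")[110:290,170:440],None,fx=2.9,fy=2.9,interpolation=cv2.INTER_CUBIC))
```

```text
(no output)
```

View pics/s3.png

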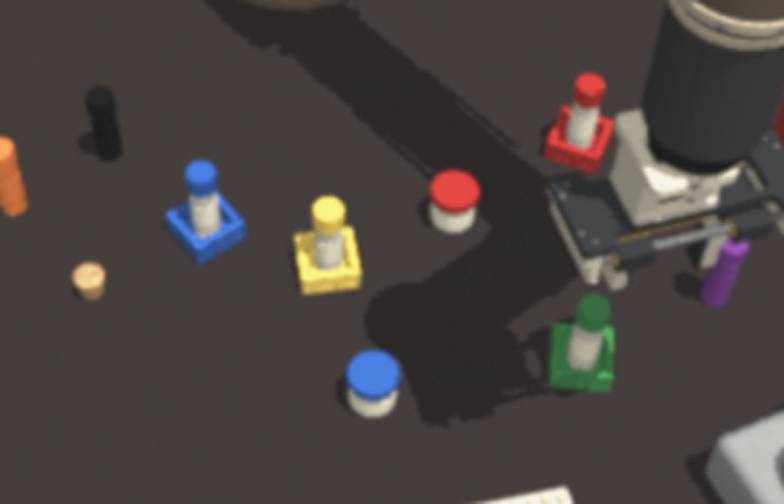

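View pics/t3.png

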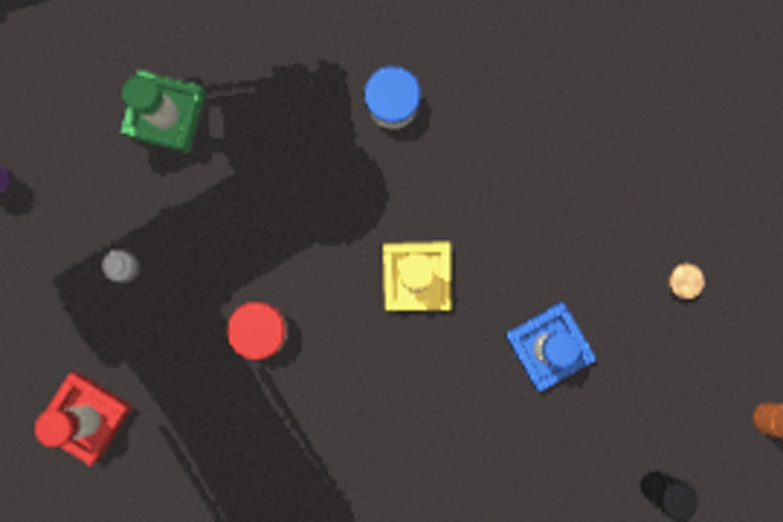

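All four tubes stand upright and centred in the stands of their colours. The pots (red at 453,200 and blue at 373,383 in the scene crop) have not moved, and the gripper is clear. Handing in.

```bash
python3 -c "
from station import *
print(job_done())"
```

```text
the job is handed in; nothing more can be done
None
```

All four tubes went fully down into their matching stands, red first, with the pots left in place. I handed the job in about 27 s into the 106 s limit; `job_done()` returned no verdict, so the judged result is not known to me.

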